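Screw the protective cap onto the connector

TASK

Put the loose dark grey screw cap on the round threaded connector of the junction box and screw it fully home, hand-tight, then let go. The start of the thread cannot be seen: with the cap resting lightly on the neck turn it backwards (counter-clockwise from above) until it drops into the thread, then turn it clockwise down to its stop. Do not force the thread, and leave the other things on the bench where they are.

Things in the scene. Friction and masses are not known exactly. Their poses are not given: they have to be found in the camera images.
- cap: Loose dark grey round screw cap, 60 mm across, 52.5 mm tall, about 90 g, mouth down on the bench. Origin: centre of its open underside; z up through its top. Round part 26 mm high, bore 52 mm wide and 22 mm deep. Inside at the mouth three lugs 120 degrees apart (one towards +x), 7 mm wide, 4 mm high, reaching in to 22.5 mm from the axis.
- cap_bar (a point): Middle of the cap's grip bar, on the cap's axis, 39 mm above the cap's origin, axes as the cap's. The upright bar stands on the cap's flat top: 50 mm long along x, 16 mm thick along y, from 26 to 52.5 mm above the cap's origin.
- box: Grey-white junction box, 120 mm (x) by 140 mm (y), with two short black cable entries on its +x side, lid top 56 mm above the bench, fixed to it. Origin: centre of its underside on the bench. The connector stands in the middle of its lid.
- port (a point): Centre of the connector's 76 mm flange, on its upper face, 60 mm above the bench, z up along the connector. The cap's origin stands over this point 13 to 18 mm high while its lugs ride on top of the thread, 8.5 to 10.5 mm just after it has dropped into an entry, and 2.8 to 3.5 mm at the hard stop when fully screwed down.
- neck_top (a point): Centre of the top of the aluminium neck, 24 mm above the flange: 43 mm diameter, its top 4 mm tapered to 39 mm, with a coarse right-hand three-start thread, 50 mm outside (1 mm radial play in the cap). The thread's angle differs every time and is not measured. Hard contact, no spring (over 1 mm or 2 degrees past the stop is too much): above 40 N the thread counts as forced.
- thread (a point): Middle of the threaded length, 10 mm above the flange. Thread top climbs 4 mm per rad counter-clockwise, then ends at an entry (3, 14 degrees of play): at most 120 degrees backwards find it, sometimes at once. A tooth blocks further backward turning, and clockwise turning before the drop. In the thread: 80 to 97 degrees clockwise to the stop, sinking 4 mm per rad, 2 mm play up and down.
- module: Bystander: white rail-mount relay module, 58 x 36 x 60 mm, loose, upright. Origin: centre of its underside.
- screwdriver: Bystander: screwdriver with a red handle, 190 mm long, lying on the bench. Origin: under its middle, x along it.
- meter: Bystander: grey hand meter, 150 x 78 x 37 mm, lying on its back. Origin: centre of its underside.
- tray: Bystander: small blue parts tray, 140 x 110 x 35 mm. Origin: centre of its underside.

How it is judged:
By the outcome, as a careful person would: the job done as asked, in the order asked, and still so for the second after the job is handed in, with the robot touching nothing.
It also fails if it takes over 72 s, if anything falls off the work surface, if the arm or the gripper's body presses on something with over 40 N, if the wrist force passes 120 N, or if a joint passes its speed limit or range.

ROBOT

A 6-joint arm with a two-finger parallel gripper is mounted at the origin on the work surface. World frame = base frame: x ahead of the robot, y to its left, z up, the work surface at z = 0. Lengths are in m, angles in rad, forces in N, time in s.
With the tool pointing down it reaches from about 0.375 to 0.975 m from the base axis. Payload 3.8 kg.
Tool frame: the origin (TCP) lies midway between the tips of the shut fingers; the grasp point (between the pads) lies 19 mm behind it; z points along the fingers, y is the line along which they close (so a half turn about z gives the same grasp; the last joint's range is limited). The gripper opens to 88 mm and grips with 3 to 60 N. Pads are 18 mm wide; open, the fingers measure 123 mm over their backs; the gripper's body (75 mm by 187 mm) begins 45 mm behind the grasp point.
Start: joints at [-1.254, 0.264, 1.604, -0, 1.274, -0.037], TCP at [0.234, -0.633, 0.239] pointing down, gripper open.
Joint ranges: [-2.63, 2.63], [-0.94, 2.18], [0.31, 2.57], [-1.31, 4.45], [0, 2.66], [-2.55, 2.55]. Speed limits (rad/s): [2.57, 2.57, 3.14, 3.14, 3.14, 3.14].

INTERFACE

Orientations are given as a rotation vector (axis times angle).
In Python, from cell import telemetry, imaging, bot gives the robot as it stands.
- The arm moves only by the shell command python3 -m pendant 'ROWS' [FORCE]. ROWS is JSON, one flat list of numbers, 7 for each row, row after row: the shift along the tool's x, y, z as a fraction of full scale, then the turn, a rotation vector about the tool's x, y, z as a fraction of full scale, then the opening, from 0 (shut) to 1 (fully open). In form: [tx, ty, tz, wx, wy, wz, jaw, tx, ty, tz, wx, wy, wz, jaw, ...]. A call has 1 to 10 rows; each row shifts and turns the commanded pose from where the row before left it, along the tool's axes as they then stand; what a row does not reach is not made up. Full scale, the value 1, is 0.05 m for a shift and 0.12 rad for a turn. A row lasts 1/8 s, in which the tool goes at most 62.5 mm and 10.7 degrees, less where a joint would pass 70% of its speed; a pose out of reach is approached as far as the arm can. A call with a number of a shift or a turn outside -1 to 1 is refused whole. A call with a gripper value outside its range is refused whole. The fingers move at their own pace and stop on an object; FORCE is the grip in N (left out, the last holds). Time passes only in rows, so rows that do not move let the fingers close. It gives the time, the measured TCP pose, the force, the opening and the grip force at its end, in the units of the state.
- telemetry.sense(): the state, without advancing time (a new reading comes with each control period).
- imaging.grab_frame(name): name is "scene" or "top"; returns the picture (420x560x3 uint8, blue, green, red); there is no depth.
- imaging.get_calibration(name): a dict with "camera_matrix" (3x3 intrinsics, pixels), "D" ([k1, k2, p1, p2, k3] as OpenCV has them; the pictures are not rectified), "R" (3x3) and "t" (3): a world point X has camera coordinates R X + t. Camera axes: x right, y down, z forward; pixel columns grow to the right and rows downward; lengths in m; the calibration is good to about 2 mm. A picture is of the moment at which its call begins. get_calibration takes no time and is no camera call.
- bot.job_done(): hands the job in; it is judged then, once.
The state is a dict: "t": time; "joint_positions": joint angles; "qd": joint speeds; "effort": joint torques, N m; "eef_pos": TCP position; "eef_rot": TCP orientation; "contact_force": force on the tool from outside, world axes, zero at the start; "ft_torque": the same for the moment, N m; "finger_gap": finger opening in m; "grasp_force": force on a finger pad.
Only numpy, scipy, OpenCV 4.12 (cv2) and the standard library are available. Lean on these libraries where they do the work, as an engineer would, in place of code of your own. Each camera call takes 0.05 s, during which the arm holds its last target. There are 200 camera calls.

## Working session

There is one attempt and no reset: what is moved stays moved. The work goes in short steps, Python scripts to look and compute and a shell command to move; the robot and the scene stay as the last step left them, time stands still between calls to the robot, and variables do not carry over. Pictures are saved under pics/ and viewed, at most 10 in all, crops included, and the job is handed in when it is done.

```bash
mkdir -p pics; python3 - <<'E'
from cell import telemetry, imaging, bot
import cv2
s=telemetry.sense();print(s)
for n in("scene","top"):
    cv2.imwrite(f"pics/{n}0.png",imaging.grab_frame(n));print(n,imaging.get_calibration(n))
E
```

```text
{'t': 0.0, 'joint_positions': array([-1.25390331e+00,  2.64756188e-01,  1.60535511e+00, -7.16022322e-06,
        1.27369033e+00, -3.68997801e-02]), 'qd': array([-0.00041751,  0.00099699, -0.00142784, -0.00012366, -0.00141499,
       -0.00107316]), 'effort': array([-1.39582742e-03, -5.02111638e+01, -3.56873345e+01,  7.25289504e-02,
        2.93344958e-02, -1.72921541e-04]), 'eef_pos': array([ 0.23363672, -0.63252846,  0.23739615]), 'eef_rot': array([-3.09041391e+00, -5.52461063e-01,  4.94482534e-04]), 'contact_force': array([ 0.17575324,  0.004832  , -0.66022304]), 'ft_torque': array([0.07404991, 0.04732016, 0.01293748]), 'grasp_force': 0.0, 'finger_gap': 0.08780087387961595}
scene {'camera_matrix': array([[517.79859099,   0.        , 282.05828666],
       [  0.        , 517.79859099, 210.88528584],
       [  0.        ,   0.        ,   1.        ]]), 'D': array([-0.15364745,  0.        ,  0.        ,  0.        ,  0.        ]), 'R': array([[-0.24470444,  0.96949645, -0.01401323],
       [ 0.54312068,  0.12508459, -0.83028536],
       [-0.80320587, -0.21078539, -0.55716232]]), 't': array([ 0.14497136, -0.24301627,  1.97853093])}
top {'camera_matrix': array([[426.95541656,   0.        , 284.64326048],
       [  0.        , 426.95541656, 204.86324882],
       [  0.        ,   0.        ,   1.        ]]), 'D': array([-0.10184959,  0.        ,  0.        ,  0.        ,  0.        ]), 'R': array([[-0.00656687, -0.99967073, -0.02480525],
       [-0.99758287,  0.00826512, -0.0689935 ],
       [ 0.06917581,  0.02429222, -0.99730868]]), 't': array([0.02419355, 0.56526831, 1.244371  ])}
```

View pics/scene0.png

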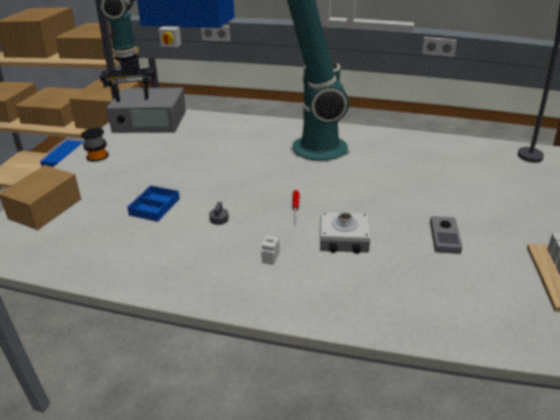

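View pics/top0.png

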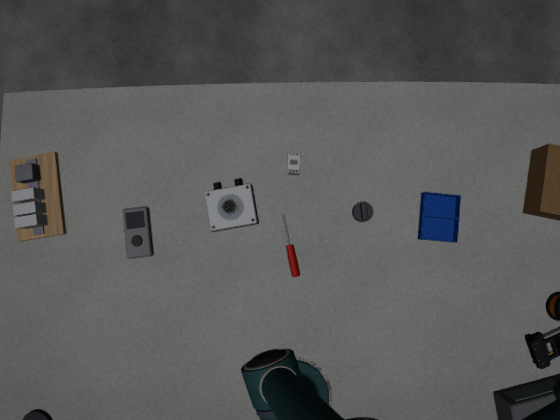

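The cap is near top (362,211) and scene (219,215). The connector is near top (231,206) and scene (345,222). Next I'll enlarge both spots.

```bash
python3 - <<'E'
import cv2,numpy as np
t=cv2.imread("pics/top0.png");s=cv2.imread("pics/scene0.png")
def c(i,x,y,w,h,k):return cv2.resize(i[y:y+h,x:x+w],None,fx=k,fy=k,interpolation=cv2.INTER_CUBIC)
a=c(t,340,191,40,30,10);b=c(t,198,171,80,60,5);d=c(s,199,195,40,30,10);e=c(s,310,200,80,60,5)
cv2.imwrite("pics/crop1.png",np.vstack([np.hstack([a,b]),np.hstack([d,e])]))
E
```

```text
(no output)
```

View pics/crop1.png

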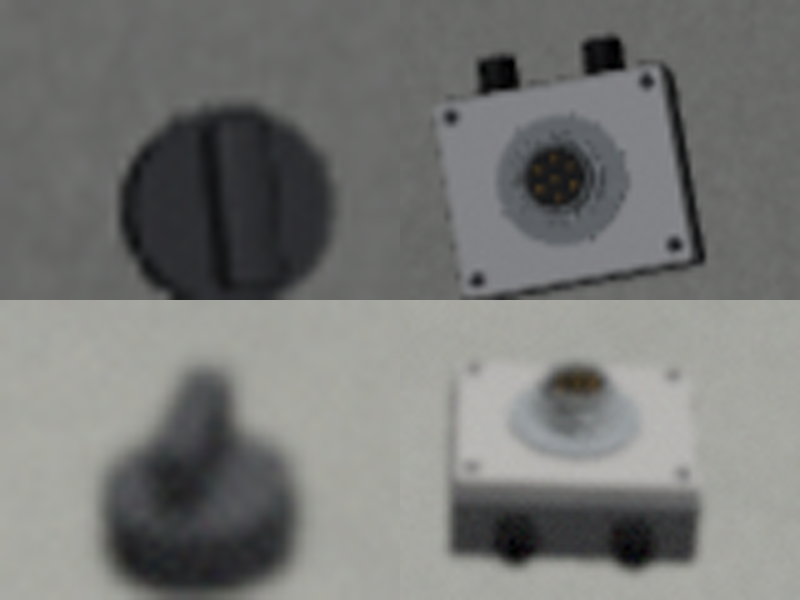

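```bash
cat > h.py <<'E'
import cv2,numpy as np
from cell import telemetry,imaging,bot
from scipy.optimize import least_squares
C={n:imaging.get_calibration(n) for n in("scene","top")}
def proj(n,P):
    c=C[n];return cv2.projectPoints(np.array(P,float).reshape(-1,1,3),cv2.Rodrigues(c["R"])[0],c["t"],c["camera_matrix"],c["D"])[0][:,0]
def back(n,uv,z):
    c=C[n];q=cv2.undistortPoints(np.array([[uv]],float),c["camera_matrix"],c["D"])[0,0]
    o=-c["R"].T@c["t"];d=c["R"].T@np.r_[q,1];return o+d*(z-o[2])/d[2]
def capmask(n,x,y,yaw,z=0,k=16):
    a=np.linspace(0,2*np.pi,60);c,s=np.cos(yaw),np.sin(yaw)
    cyl=[[.03*np.cos(t),.03*np.sin(t),h] for t in a for h in(0,.026)]
    bar=[[i*.025,j*.008,h] for i in(-1,1) for j in(-1,1) for h in(.026,.0525)]
    return [cv2.convexHull(proj(n,[[x+c*p[0]-s*p[1],y+s*p[0]+c*p[1],z+p[2]] for p in b]).astype(np.float32)) for b in(cyl,bar)]
def capcentroid(n,*a):
    cs=capmask(n,*a);o=np.floor(cs[0].min((0,1)))-20;m=np.zeros((800,800),np.uint8)
    for b in cs: cv2.fillConvexPoly(m,np.round((b-o+.5)*10).astype(int),1)
    M=cv2.moments(m,True);return np.array([M["m10"]/M["m00"],M["m01"]/M["m00"]])/10-.5+o+.05, M["m00"]/100
E
python3 - <<'E'
from h import *
for n,(x,y,w,h),bg in(("top",(345,195,36,34),None),("scene",(203,195,36,34),None)):
    g=cv2.imread(f"pics/{n}0.png")[...].mean(2)[y:y+h,x:x+w]
    b=np.median(np.r_[g[0],g[-1],g[:,0],g[:,-1]]);d=np.percentile(g,10)
    m=g<(b+d)/2;l,lab=cv2.connectedComponents(m.astype(np.uint8));m=lab==np.argmax(np.bincount(lab[m]))
    # soft weights
    w_=np.clip((b-g)/(b-d),0,1)*cv2.dilate(m.astype(np.uint8),np.ones((3,3)))
    v,u=np.nonzero(m);ce=np.array([u.mean()+x,v.mean()+y])
    f=lambda p:capcentroid(n,p[0],p[1],-.08)[0]-ce
    r=least_squares(f,back(n,ce,.02)[:2],diff_step=2e-2)
    print(n,b,d,ce,m.sum(),capcentroid(n,*r.x,-.08)[1],r.x,r.fun)
print("flange",back("top",(230.3,206.7),.06),back("scene",(344.5,223.2),.06))
print("neck",back("top",(228.9,205.9),.084),back("scene",(345.1,215.8),.084))
# lid corner screws in top -> centre, yaw
P=[back("top",(198+(u+.5)/5-.5,171+(v+.5)/5-.5),.056) for u,v in((51,117),(247,80),(275,244),(77,279))]
P2=[back("scene",(310+(u+.5)/5-.5,200+(v+.5)/5-.5),.056) for u,v in((75,69),(273,75),(283,174),(72,167))]
print("screws",np.mean(P,0),np.mean(P2,0))
# bar direction
q=lambda u,v:back("top",(340+(u+.5)/10-.5,191+(v+.5)/10-.5),.0525)
for a,b in(((222,110),(234,285)),((268,110),(280,285))):
    e=q(*a)-q(*b);print("bar",q(*a),q(*b),np.arctan2(e[1],e[0]))
E
```

```text
top 105.0 44.43333333333334 [362.13953488 211.44476744] 344 351.23 [ 0.5444752  -0.20947083] [-0.00074406  0.00060027]
scene 164.0 57.866666666666674 [218.55769231 214.9775641 ] 312 365.37 [ 0.54760054 -0.21136501] [-0.004033    0.00102883]
flange [0.55864104 0.17558381 0.06      ] [0.56279334 0.17493695 0.06      ]
neck [0.55935112 0.17590615 0.084     ] [0.56084411 0.17504199 0.084     ]
screws [0.55931959 0.17696324 0.056     ] [0.55885416 0.17523211 0.056     ]
bar [ 0.57089714 -0.20318357  0.0525    ] [ 0.52042053 -0.20570628  0.0525    ] 0.04993620495255766
bar [ 0.57078836 -0.21648105  0.0525    ] [ 0.52030442 -0.21897001  0.0525    ] 0.04926219195702725
```

```bash
cat >> h.py <<'E'
from scipy.spatial.transform import Rotation as Ro
def st():
    s=telemetry.sense();R=Ro.from_rotvec(s["eef_rot"]);X=R.as_matrix()
    print("t%.2f p"%s["t"],s["eef_pos"].round(4),"yaw %.3f"%np.arctan2(X[1,0],X[0,0]),"zax",X[:,2].round(3),"F",s["contact_force"].round(1),"M",s["ft_torque"].round(2),"gap %.4f g %.1f q6 %.2f"%(s["finger_gap"],s["grasp_force"],s["joint_positions"][5]))
    return s,X
def need(p,yaw):
    s,X=st();d=np.array(p)-s["eef_pos"];T=Ro.from_euler("z",yaw)*Ro.from_rotvec([np.pi,0,0])
    w=(Ro.from_matrix(X).inv()*T).as_rotvec()/.12
    print("turn units",w.round(2),"then shift units",(T.inv().apply(d)/.05).round(2),"shift now",(X.T@d/.05).round(2))
E
python3 -c "
from h import *
need([.5457,-.2107,.11],.05)"
```

```text
t0.10 p [ 0.2336 -0.6326  0.2375] yaw 0.354 zax [-0.001  0.002 -1.   ] F [-0.6 -0.2 -0.3] M [ 0.01 -0.   -0.02] gap 0.0881 g 0.0 q6 -0.04
turn units [-0.02  0.    2.53] then shift units [ 6.66 -8.12  2.55] shift now [ 8.78 -5.75  2.56]
```

```bash
python3 -m pendant '[0,0,0,0,0,0.85,1, 0,0,0,0,0,0.85,1, 0,0,0,0,0,0.83,1]' | tail -c 300; python3 -m pendant '[0.3,-0.4,0,0,0,0,1, 0.7,-0.85,0.2,0,0,0,1, 0.7,-0.85,0.2,0,0,0,1, 0.7,-0.85,0.3,0,0,0,1, 0.7,-0.85,0.3,0,0,0,1, 0.7,-0.85,0.3,0,0,0,1, 0.7,-0.85,0.3,0,0,0,1, 0.7,-0.85,0.3,0,0,0,1, 0.7,-0.85,0.3,0,0,0,1, 0.7,-0.85,0.3,0,0,0,1]' | tail -c 300
python3 -c "
from h import *
need([.5457,-.2107,.11],.05)"
```

```text
t: 0.48
eef_pos: [0.2337, -0.6328, 0.2379]
eef_rot: [-3.139, -0.074, 0.001]
contact_force: [0.6, 0.6, 0.1]
finger_gap: 0.088
grasp_force: 0.0
t: 1.72
eef_pos: [0.5437, -0.2116, 0.1132]
eef_rot: [-3.14, -0.082, 0.0]
contact_force: [-0.1, -0.1, 0.3]
finger_gap: 0.0881
grasp_force: 0.0
t1.73 p [ 0.5437 -0.2116  0.1132] yaw 0.052 zax [-0.  0. -1.] F [-0.1 -0.1  0.3] M [-0.05  0.01  0.04] gap 0.0881 g 0.0 q6 1.10
turn units [-0.    0.    0.02] then shift units [ 0.04 -0.02  0.06] shift now [ 0.04 -0.02  0.06]
```

```bash
python3 -m pendant '[0.04,-0.02,0.5,0,0,0,1, 0,0,0.5,0,0,0,1, 0,0,0.4,0,0,0,1, 0,0,0.26,0,0,0,1, 0,0,0,0,0,0,1]' 30| tail -c 300;  python3 -c "
from h import *
need([.5457,-.2107,.030],.05)
cv2.imwrite('pics/g1.png',cv2.resize(np.hstack([imaging.grab_frame('scene')[170:250,180:260],imaging.grab_frame('top')[170:250,322:402]]),None,fx=5,fy=5,interpolation=2))"
```

```text
t: 2.35
eef_pos: [0.5442, -0.2132, 0.0297]
eef_rot: [-3.14, -0.079, 0.003]
contact_force: [-0.4, 0.0, -0.5]
finger_gap: 0.0881
grasp_force: 0.0
t2.35 p [ 0.5442 -0.2132  0.0297] yaw 0.050 zax [-0.002  0.001 -1.   ] F [-0.4  0.  -0.5] M [-0.02 -0.03  0.02] gap 0.0881 g 0.0 q6 1.10
turn units [-0.01  0.02  0.  ] then shift units [ 0.03 -0.05 -0.01] shift now [ 0.03 -0.05 -0.01]
```

View pics/g1.png

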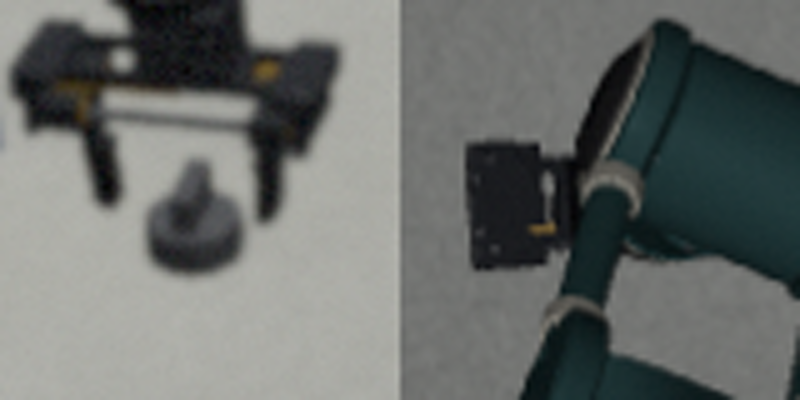

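In the scene half, the open finger tips are at crop (107,205) and (267,215), with the cap between them and its body at about (195,230). The top view is blocked by the arm. I'll check the predicted projections before closing.

```bash
python3 -c "
from h import *
f=lambda P:((proj('scene',P)-[180,170]+.5)*5-.5).round(1)
s,X=st();p=s['eef_pos']
print('tips inner,outer',f([p+X[:,1]*k+X[:,0]*j for k in(.044,-.044,.0615,-.0615) for j in(.009,-.009)]))
print('cap top centre, bar top ends', f([[.5457,-.2107,.026],[.5707,-.2095,.0525],[.5207,-.2119,.0525],[.5757,-.2107,0]]))
"
```

```text
t2.45 p [ 0.5456 -0.2139  0.0312] yaw 0.050 zax [ 0.001 -0.    -1.   ] F [0.2 0.4 0.7] M [0.01 0.06 0.01] gap 0.0876 g 0.0 q6 1.10
tips inner,outer [[115.5 208.4]
 [124.8 192.3]
 [254.4 222.8]
 [262.6 206.4]
 [ 88.3 205.6]
 [ 97.8 189.6]
 [282.4 225.7]
 [290.4 209.2]]
cap top centre, bar top ends [[194.5 215.3]
 [178.3 201.6]
 [203.1 156.7]
 [181.1 278.1]]
```

The observed tips match the TCP projection, and the cap lies midway between them. Closing now.

```bash
python3 -m pendant '[0,-0.05,0,0,0,0,0.3, 0,0,0,0,0,0,0, 0,0,0,0,0,0,0, 0,0,0,0,0,0,0, 0,0,0,0,0,0,0, 0,0,0,0,0,0,0]' 30| tail -c 300; python3 -m pendant '[0,0,-0.3,0,0,0,0, 0,0,-0.6,0,0,0,0, 0,0,-0.6,0,0,0,0, 0,0,-0.6,0,0,0,0, 0,0,-0.6,0,0,0,0, 0,0,0,0,0,0,0]'|tail -c 300
python3 -c "
from h import *
need([.5595,.1755,.18],1.6)
"
```

```text
t: 3.2
eef_pos: [0.545, -0.2111, 0.0307]
eef_rot: [-3.141, -0.079, 0.0]
contact_force: [0.1, -0.7, -0.4]
finger_gap: 0.0307
grasp_force: 0.0
t: 3.95
eef_pos: [0.5475, -0.2121, 0.1699]
eef_rot: [3.137, 0.079, 0.011]
contact_force: [-0.2, 0.1, 0.1]
finger_gap: 0.0007
grasp_force: 0.0
t3.95 p [ 0.5475 -0.2121  0.1699] yaw 0.050 zax [ 0.007 -0.003 -1.   ] F [-0.2  0.1  0.1] M [-0.01  0.02 -0.01] gap 0.0007 g 0.0 q6 1.11
turn units [  0.07  -0.02 -12.91] then shift units [ 7.74  0.47 -0.2 ] shift now [ 0.63 -7.73 -0.22]
```

I lifted before the fingers had finished closing. I'll reopen, check that the cap hasn't moved, and try again.

```bash
python3 -m pendant '[0,0,0,0,0,0,1, 0,0,0,0,0,0,1, 0,0,0,0,0,0,1, 0,0,0,0,0,0,1, 0,0,0,0,0,0,1, 0,0,0,0,0,0,1, 0,0,0,0,0,0,1, 0,0,0,0,0,0,1]'|tail -c 300
python3 -c "
from h import *
a=imaging.grab_frame('scene')[190:235,195:245].astype(float);b=cv2.imread('pics/scene0.png')[190:235,195:245]
d=np.abs(a-b).max(2)>25;v,u=np.nonzero(d);print(d.sum(),(v+190).tolist()[:60])
need([.5457,-.2107,.030],.05)
cv2.imwrite('pics/g2.png',cv2.resize(np.hstack([a.astype(np.uint8),b]),None,fx=6,fy=6,interpolation=2))"
```

```text
t: 4.95
eef_pos: [0.5451, -0.2111, 0.1658]
eef_rot: [3.141, 0.079, 0.0]
contact_force: [-0.6, 0.5, 0.3]
finger_gap: 0.0779
grasp_force: 0.0
0 []
t5.00 p [ 0.5451 -0.211   0.1658] yaw 0.050 zax [ 0. -0. -1.] F [ 0.2  0.9 -0.1] M [0.06 0.04 0.05] gap 0.0822 g 0.0 q6 1.11
turn units [ 0. -0.  0.] then shift units [ 0.01 -0.01  2.72] shift now [ 0.01 -0.01  2.72]
```

View pics/g2.png

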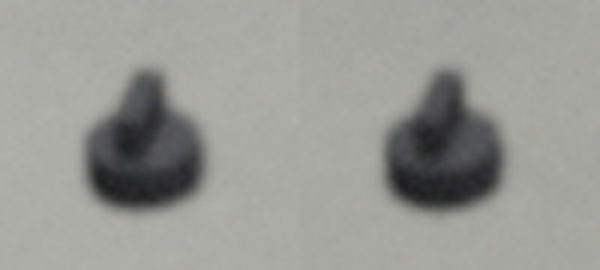

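The cap is in the same place in both halves (now on the left, start on the right) and hasn't moved. Descending again and waiting for the grip.

```bash
python3 -m pendant '[0,0,0.7,0,0,0,1, 0,0,0.8,0,0,0,1, 0,0,0.7,0,0,0,1, 0,0,0.35,0,0,0,0.7, 0,0,0.17,0,0,0,0.3, 0,0,0,0,0,0,0, 0,0,0,0,0,0,0, 0,0,0,0,0,0,0, 0,0,0,0,0,0,0, 0,0,0,0,0,0,0]' 30| tail -c 300; python3 -m pendant '[0,0,0,0,0,0,0, 0,0,0,0,0,0,0, 0,0,0,0,0,0,0, 0,0,0,0,0,0,0]'|tail -c 300
```

```text
t: 6.25
eef_pos: [0.5452, -0.2111, 0.03]
eef_rot: [3.14, 0.079, 0.001]
contact_force: [-0.7, -0.4, 0.9]
finger_gap: 0.0199
grasp_force: 0.0
t: 6.75
eef_pos: [0.5451, -0.211, 0.0299]
eef_rot: [3.141, 0.079, 0.0]
contact_force: [-0.4, 0.5, 2.3]
finger_gap: 0.0154
grasp_force: 29.8
```

```bash
python3 -m pendant '[0,0,-0.2,0,0,0,0, 0,0,-0.5,0,0,0,0, 0,0,-0.6,0,0,0,0, 0,0,-0.7,0,0,-0.4,0, 0,0,-0.6,0,0,-0.9,0, 0,0,-0.3,0,0,-0.9,0, 0,0,0,0,0,-0.9,0, 0,0,0,0,0,-0.9,0, 0,0,0,0,0,-0.9,0, 0,0,0,0,0,-0.9,0]'|tail -c 300; python3 -m pendant '[0,0,0,0,0,-0.9,0, 0,0,0,0,0,-0.9,0, 0,0,0,0,0,-0.9,0, 0,0,0,0,0,-0.9,0, 0,0,0,0,0,-0.9,0, 0,0,0,0,0,-0.9,0, 0,0,0,0,0,-0.9,0, 0,0,0,0,0,-0.8,0, 0,0,0,0,0,0,0]'|tail -c 300
python3 -c "
from h import *
need([.5595,.1755,.15],1.6)
"
```

```text
t: 8.0
eef_pos: [0.5449, -0.211, 0.1749]
eef_rot: [-2.923, -1.15, 0.0]
contact_force: [0.2, 0.1, -0.9]
finger_gap: 0.0157
grasp_force: 29.8
t: 9.12
eef_pos: [0.5449, -0.211, 0.1748]
eef_rot: [-2.192, -2.25, 0.0]
contact_force: [1.5, 0.1, -0.5]
finger_gap: 0.0154
grasp_force: 29.8
t9.12 p [ 0.5449 -0.211   0.1748] yaw 1.597 zax [-0.  0. -1.] F [ 1.5  0.1 -0.5] M [-0.05 -0.14  0.01] gap 0.0154 g 29.8 q6 -0.44
turn units [-0.   -0.   -0.02] then shift units [7.72 0.52 0.5 ] shift now [7.72 0.5  0.5 ]
```

```bash
python3 -m pendant '[0.4,0,0,0,0,0,0, 0.9,0.06,0,0,0,0,0, 0.95,0.06,0,0,0,0,0, 0.95,0.07,0,0,0,0,0, 0.95,0.07,0.1,0,0,0,0, 0.95,0.07,0.1,0,0,0,0, 0.95,0.07,0.1,0,0,0,0, 0.9,0.06,0.1,0,0,0,0, 0.6,0.04,0.1,0,0,0,0, 0.18,0,0,0,0,0,0]'|tail -c 300; python3 -m pendant '[0,0,0,0,0,0,0, 0,0,0,0,0,0,0]'|tail -c 300
python3 -c "
from h import *
need([.5595,.1755,.15],1.6)
f=lambda P:((proj('scene',P)-[300,150]+.5)*7-.5).round(1)
cv2.imwrite('pics/h1.png',cv2.resize(imaging.grab_frame('scene')[150:235,300:400],None,fx=7,fy=7,interpolation=2))
p=telemetry.sense()['eef_pos']
for h in (.026,0): print(h,f([p+[.03*c,.03*s,h-.03] for c,s in((1,0),(-1,0),(0,1),(0,-1),(0,0))]).tolist())
print(f([[.5595,.1755,.06],[.5595,.1755,.084]]))
"
```

```text
t: 10.38
eef_pos: [0.5582, 0.1785, 0.1493]
eef_rot: [-2.188, -2.253, 0.001]
contact_force: [0.1, 0.1, -1.2]
finger_gap: 0.016
grasp_force: 29.8
t: 10.62
eef_pos: [0.5595, 0.1752, 0.15]
eef_rot: [2.192, 2.25, -0.0]
contact_force: [0.3, 0.3, -0.4]
finger_gap: 0.0156
grasp_force: 29.8
t10.62 p [0.5595 0.1752 0.15  ] yaw 1.597 zax [ 0. -0. -1.] F [ 0.3  0.3 -0.4] M [-0.1 -0.1  0. ] gap 0.0156 g 29.8 q6 0.23
turn units [ 0.    0.   -0.02] then shift units [ 0.01  0.   -0.  ] shift now [ 0.01  0.   -0.  ]
0.026 [[316.4, 371.5], [338.5, 291.4], [404.1, 340.0], [251.7, 321.5], [327.6, 330.7]]
0 [[312.8, 427.8], [334.8, 346.6], [399.7, 395.9], [248.9, 377.2], [324.0, 386.5]]
[[317.1 511. ]
 [320.3 461.9]]
```

View pics/h1.png

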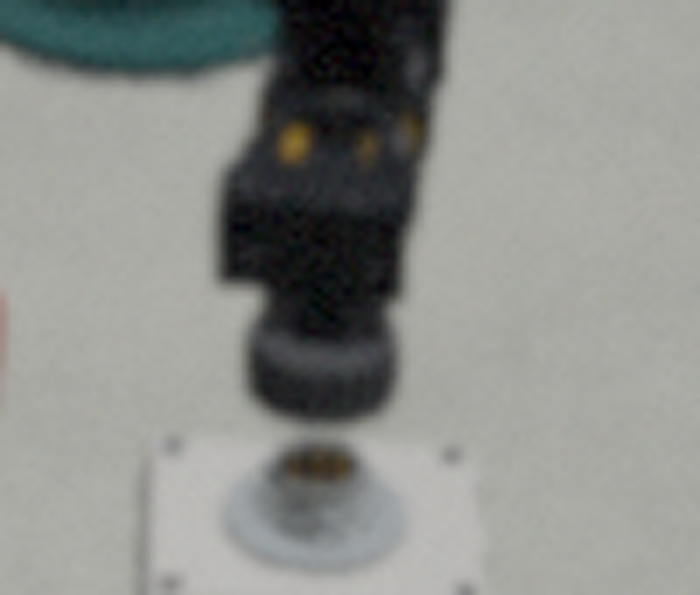

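The cap (centre column 322 in the crop) sits above the neck (pins at 319,465; flange centre 316), aligned to about 1 mm. Descending gently by feel.

```bash
python3 -m pendant '[0.01,0,0.3,0,0,0,0, 0,0,0.25,0,0,0,0, 0,0,0.1,0,0,0,0, 0,0,0,0,0,0,0]'|tail -c 300; python3 -m pendant '[0,0,0.04,0,0,0,0, 0,0,0.04,0,0,0,0, 0,0,0.04,0,0,0,0, 0,0,0,0,0,0,0]'|tail -c 300
python3 -c "
from h import *
need([.5592,.1758,.108],1.6)"
```

```text
t: 11.18
eef_pos: [0.5588, 0.1762, 0.1161]
eef_rot: [-2.19, -2.251, 0.003]
contact_force: [0.1, -0.4, -0.2]
finger_gap: 0.0155
grasp_force: 29.8
t: 11.68
eef_pos: [0.5593, 0.1765, 0.1111]
eef_rot: [-2.191, -2.252, 0.0]
contact_force: [0.4, 0.3, -2.0]
finger_gap: 0.0156
grasp_force: 29.8
t11.68 p [0.5593 0.1765 0.1111] yaw 1.598 zax [-0. -0. -1.] F [ 0.4  0.3 -2. ] M [-0.05 -0.03 -0.01] gap 0.0156 g 29.8 q6 0.24
turn units [-0.    0.   -0.01] then shift units [-0.01 -0.    0.06] shift now [-0.01 -0.    0.06]
```

```bash
for i in 1 2 3 4; do python3 -m pendant '[0,0,0.02,0,0,0,0, 0,0,0,0,0,0,0]'|grep -E 'pos|force'|tr '\n' ' '; echo; done
```

```text
eef_pos: [0.5594, 0.1765, 0.1102] contact_force: [-0.6, 0.3, -0.8] grasp_force: 29.8 
eef_pos: [0.5594, 0.1765, 0.1091] contact_force: [-0.2, 0.1, -0.3] grasp_force: 29.8 
eef_pos: [0.5594, 0.1765, 0.1081] contact_force: [1.0, 1.1, -0.9] grasp_force: 29.8 
eef_pos: [0.5594, 0.1765, 0.1071] contact_force: [0.8, -0.0, -1.2] grasp_force: 29.8
```

```bash
for i in 1 2 3; do python3 -m pendant '[0,0,0.02,0,0,0,0, 0,0,0,0,0,0,0]'|grep -E 'pos|force'|tr '\n' ' '; echo; done
```

```text
eef_pos: [0.5594, 0.1765, 0.1061] contact_force: [-0.5, -0.3, -0.6] grasp_force: 29.8 
eef_pos: [0.5594, 0.1765, 0.1051] contact_force: [0.8, -0.2, 0.5] grasp_force: 29.8 
eef_pos: [0.5594, 0.1765, 0.1041] contact_force: [-0.2, 0.0, -1.6] grasp_force: 29.8
```

```bash
for i in 1 2; do python3 -m pendant '[0,0,0.02,0,0,0,0, 0,0,0,0,0,0,0]'|grep -E 'pos|force'|tr '\n' ' '; echo; done
```

```text
eef_pos: [0.5596, 0.1766, 0.1037] contact_force: [-1.9, -0.7, 2.9] grasp_force: 29.8 
eef_pos: [0.5597, 0.1766, 0.1036] contact_force: [-2.8, -0.5, 8.2] grasp_force: 29.8
```

```bash
for i in 1 2 3; do python3 -m pendant '[0,0,-0.01,0,0,-0.5,0, 0,0,-0.005,0,0,-0.5,0]'>/dev/null; python3 -c "
from h import *
st()"; done
```

```text
t14.18 p [0.5599 0.1766 0.1041] yaw 1.720 zax [ 0.001  0.    -1.   ] F [-2.5 -0.   6.6] M [-0.2   0.35 -0.09] gap 0.0157 g 29.9 q6 0.11
t14.43 p [0.5597 0.1766 0.1046] yaw 1.840 zax [ 0.001  0.    -1.   ] F [-2.9 -0.5  5.7] M [-0.12  0.3  -0.06] gap 0.0158 g 29.9 q6 -0.01
t14.68 p [0.5596 0.1765 0.1051] yaw 1.960 zax [ 0.  0. -1.] F [-2.  -0.7  3.7] M [-0.17  0.22 -0.05] gap 0.0158 g 29.9 q6 -0.13
```

Force stays light and the cap climbs about 4 mm/rad, as it should when riding. I'll continue.

```bash
for i in 1 2 3 4; do python3 -m pendant '[0,0,-0.004,0,0,-0.5,0, 0,0,-0.004,0,0,-0.5,0]'>/dev/null; python3 -c "
from h import *
st()"; done
```

```text
t14.93 p [0.5596 0.1765 0.1056] yaw 2.080 zax [ 0.  0. -1.] F [-1.8  0.6  4.6] M [-0.15  0.26 -0.12] gap 0.0155 g 29.9 q6 -0.25
t15.18 p [0.5596 0.1765 0.1061] yaw 2.200 zax [ 0.  0. -1.] F [-2.4 -1.3  5.9] M [-0.16  0.31 -0.16] gap 0.0160 g 29.9 q6 -0.37
t15.43 p [0.5596 0.1765 0.1065] yaw 2.320 zax [ 0.  0. -1.] F [-1.6 -0.9  5.6] M [-0.15  0.35 -0.08] gap 0.0160 g 29.9 q6 -0.49
t15.68 p [0.5596 0.1765 0.107 ] yaw 2.440 zax [ 0.  0. -1.] F [-2.8 -0.6  5.3] M [-0.17  0.35 -0.2 ] gap 0.0157 g 29.9 q6 -0.61
```

```bash
for i in 1 2 3; do python3 -m pendant '[0,0,-0.004,0,0,-0.5,0]'>/dev/null; python3 -c "
from h import *
st()"; done
```

```text
t15.80 p [0.5596 0.1766 0.1072] yaw 2.500 zax [ 0.  0. -1.] F [-2.1 -0.8  5.9] M [-0.15  0.34 -0.13] gap 0.0162 g 29.9 q6 -0.67
t15.93 p [0.5596 0.1766 0.1074] yaw 2.560 zax [ 0.  0. -1.] F [-2.6 -0.2  5.2] M [-0.12  0.36 -0.11] gap 0.0155 g 29.9 q6 -0.73
t16.05 p [0.5596 0.1766 0.1076] yaw 2.620 zax [ 0.  0. -1.] F [-2.6 -0.4  5.9] M [-0.02  0.33 -0.16] gap 0.0156 g 29.9 q6 -0.79
```

```bash
for i in 1 2 3 4; do python3 -m pendant '[0,0,-0.004,0,0,-0.4,0]'>/dev/null; python3 -c "
from h import *
st()"; done
```

```text
t16.18 p [0.5595 0.1768 0.1077] yaw 2.667 zax [ 0.     0.001 -1.   ] F [-2.  -0.4  3.5] M [ 0.07  0.31 -0.18] gap 0.0159 g 29.9 q6 -0.83
t16.30 p [0.5593 0.1771 0.1076] yaw 2.715 zax [-0.     0.001 -1.   ] F [-2.7  1.9  3.2] M [ 0.35  0.34 -0.09] gap 0.0158 g 29.8 q6 -0.88
t16.43 p [0.5591 0.1768 0.1074] yaw 2.764 zax [-0.     0.001 -1.   ] F [-0.3 -0.  -1.3] M [ 0.05 -0.06 -0.06] gap 0.0157 g 29.8 q6 -0.93
t16.55 p [0.5592 0.1765 0.1071] yaw 2.812 zax [-0. -0. -1.] F [-0.4  0.3 -0.7] M [ 0.03 -0.12 -0.03] gap 0.0157 g 29.8 q6 -0.98
```

Contact vanished, so the lugs are past the thread end. Lowering into the entry.

```bash
for i in 1 2 3 4; do python3 -m pendant '[0,0,0.02,0,0,0,0, 0,0,0.01,0,0,0,0]'>/dev/null; python3 -c "
from h import *
st()"; done
```

```text
t16.80 p [0.5592 0.1764 0.1056] yaw 2.809 zax [-0. -0. -1.] F [-0.3  1.1 -1.3] M [ 0.04 -0.06  0.03] gap 0.0156 g 29.8 q6 -0.98
t17.05 p [0.5593 0.1765 0.1043] yaw 2.810 zax [-0. -0. -1.] F [-0.6 -0.9 -0.5] M [-0.06  0.05  0.02] gap 0.0158 g 29.8 q6 -0.98
t17.30 p [0.5593 0.1765 0.1029] yaw 2.810 zax [-0. -0. -1.] F [-1.9 -0.5  0.7] M [-0.06  0.14 -0.  ] gap 0.0163 g 29.8 q6 -0.98
t17.55 p [0.5593 0.1765 0.1013] yaw 2.810 zax [-0. -0. -1.] F [-1.5 -1.  -0. ] M [-0.07  0.1  -0.  ] gap 0.0157 g 29.8 q6 -0.98
```

```bash
for i in 1 2 3; do python3 -m pendant '[0,0,0.02,0,0,0,0]'>/dev/null; python3 -c "
from h import *
st()"; done
```

```text
t17.68 p [0.5593 0.1764 0.1004] yaw 2.810 zax [-0. -0. -1.] F [-2.  -1.3 -0.2] M [-0.06  0.13  0.06] gap 0.0155 g 29.8 q6 -0.98
t17.80 p [0.5593 0.1765 0.0994] yaw 2.810 zax [-0. -0. -1.] F [-2.   0.3  0.1] M [-0.1   0.14 -0.01] gap 0.0161 g 29.8 q6 -0.98
t17.93 p [0.5595 0.1765 0.099 ] yaw 2.810 zax [-0. -0. -1.] F [-4.3 -0.4  7.1] M [-0.22  0.68 -0.  ] gap 0.0159 g 29.8 q6 -0.98
```

Bottomed in the entry at 9.0 mm. I'll back off to mid-play, ease the side load and screw clockwise.

```bash
python3 -m pendant '[0.01,-0.003,-0.025,0,0,0,0]'>/dev/null; for i in 1 2 3 4; do python3 -m pendant '[0,0,0.005,0,0,0.5,0, 0,0,0.005,0,0,0.5,0]'>/dev/null; python3 -c "
from h import *
st()"; done
```

```text
t18.30 p [0.5593 0.1765 0.0991] yaw 2.688 zax [ 0.001  0.    -1.   ] F [-0.2 -0.7 -1.7] M [-0.09 -0.03 -0.03] gap 0.0159 g 29.8 q6 -0.85
t18.55 p [0.5593 0.1765 0.0986] yaw 2.568 zax [ 0.001  0.    -1.   ] F [-0.1 -0.5 -1.2] M [-0.08 -0.04  0.02] gap 0.0156 g 29.8 q6 -0.73
t18.80 p [0.5594 0.1766 0.0981] yaw 2.448 zax [ 0.001  0.    -1.   ] F [-0.6 -0.5 -1.5] M [-0.03 -0.12  0.  ] gap 0.0158 g 29.8 q6 -0.61
t19.05 p [0.5595 0.1766 0.0977] yaw 2.328 zax [ 0.001  0.    -1.   ] F [ 0.4 -0.1 -1.4] M [-0.   -0.06  0.01] gap 0.0160 g 29.8 q6 -0.49
```

```bash
for i in 1 2 3 4 5; do python3 -m pendant '[0,0,0.005,0,0,0.5,0, 0,0,0.005,0,0,0.5,0]'>/dev/null; python3 -c "
from h import *
st()"; done
```

```text
t19.30 p [0.5594 0.1766 0.0972] yaw 2.208 zax [ 0.001  0.    -1.   ] F [-0.1 -0.9 -1.2] M [-0.05 -0.09  0.01] gap 0.0156 g 29.8 q6 -0.37
t19.55 p [0.5596 0.1767 0.0967] yaw 2.088 zax [ 0.001  0.    -1.   ] F [-0.2 -0.4 -1.2] M [-0.09 -0.11 -0.01] gap 0.0154 g 29.8 q6 -0.25
t19.80 p [0.5596 0.1767 0.0962] yaw 1.968 zax [ 0.002  0.    -1.   ] F [ 0.3 -0.3 -1.1] M [-0.03 -0.12 -0.06] gap 0.0155 g 29.8 q6 -0.13
t20.05 p [0.5596 0.1767 0.0958] yaw 1.848 zax [ 0.002  0.001 -1.   ] F [-0.5 -0.7 -0.9] M [-0.04 -0.07  0.01] gap 0.0154 g 29.8 q6 -0.01
t20.30 p [0.5596 0.1768 0.0953] yaw 1.728 zax [ 0.002  0.    -1.   ] F [ 0.2 -0.2 -0.4] M [-0.04 -0.09 -0.01] gap 0.0157 g 29.8 q6 0.11
```

```bash
for i in 1 2 ; do python3 -m pendant '[0,0,0.005,0,0,0.5,0, 0,0,0.005,0,0,0.5,0]'>/dev/null; python3 -c "
from h import *
st()"; done; for i in 1 2 3; do python3 -m pendant '[0,0,0.003,0,0,0.3,0]'>/dev/null; python3 -c "
from h import *
st()"; done
```

```text
t20.55 p [0.5596 0.1768 0.0948] yaw 1.608 zax [ 0.002  0.    -1.   ] F [-0.7  0.3 -1.5] M [ 0.02 -0.12 -0.02] gap 0.0157 g 29.8 q6 0.23
t20.80 p [0.5596 0.1767 0.0942] yaw 1.488 zax [ 0.002  0.    -1.   ] F [-0.1  0.2 -0.3] M [-0.06 -0.05  0.03] gap 0.0157 g 29.8 q6 0.35
t20.93 p [0.5595 0.1767 0.0941] yaw 1.453 zax [ 0.001  0.    -1.   ] F [-0.1 -0.3 -1.3] M [-0.04 -0.06  0.03] gap 0.0158 g 29.8 q6 0.38
t21.05 p [0.5592 0.1766 0.0939] yaw 1.417 zax [ 0.001  0.    -1.   ] F [ 0.7 -0.5 -0.6] M [ 0.   -0.1  -0.05] gap 0.0153 g 29.8 q6 0.42
t21.18 p [0.5591 0.1766 0.0938] yaw 1.380 zax [ 0.  0. -1.] F [ 0.3  1.5 -1.7] M [-0.01 -0.06  0.02] gap 0.0159 g 29.8 q6 0.45
```

```bash
for i in 1 2 3 4; do python3 -m pendant '[0,0,0.002,0,0,0.2,0]'>/dev/null; python3 -c "
from h import *
st()"; done
```

```text
t21.30 p [0.559  0.1765 0.0936] yaw 1.357 zax [ 0.  0. -1.] F [-0.5  0.4 -0.3] M [-0.03 -0.05 -0.05] gap 0.0159 g 29.8 q6 0.48
t21.43 p [0.559  0.1765 0.0936] yaw 1.333 zax [ 0. -0. -1.] F [ 0.9 -0.4 -0.9] M [-0.07 -0.1   0.05] gap 0.0158 g 29.8 q6 0.50
t21.55 p [0.5592 0.1765 0.0936] yaw 1.309 zax [ 0.001 -0.    -1.   ] F [ 0.8 -1.4 -0.6] M [-0.12 -0.16  0.11] gap 0.0159 g 29.8 q6 0.53
t21.68 p [0.5592 0.1765 0.0936] yaw 1.285 zax [ 0.001 -0.    -1.   ] F [ 0.8 -0.4 -0.6] M [-0.08 -0.16  0.28] gap 0.0156 g 29.9 q6 0.55
```

```bash
for i in 1 2 3; do python3 -m pendant '[0,0,0.004,0,0,0.1,0]'>/dev/null; python3 -c "
from h import *
st()"; done
```

```text
t21.80 p [0.5593 0.1766 0.0935] yaw 1.274 zax [ 0.001 -0.    -1.   ] F [0.9 0.1 1.4] M [-0.12 -0.11  0.45] gap 0.0157 g 30.1 q6 0.56
t21.93 p [0.5593 0.1766 0.0935] yaw 1.262 zax [ 0.001 -0.    -1.   ] F [ 1.4 -1.   3.5] M [-0.12 -0.07  0.5 ] gap 0.0160 g 30.3 q6 0.57
t22.05 p [0.5593 0.1766 0.0934] yaw 1.250 zax [ 0.001 -0.    -1.   ] F [-1.4 -0.2  4.6] M [-0.13 -0.03  0.58] gap 0.0159 g 30.5 q6 0.58
```

Torque rises to 0.58 N m after 89° of turn at 3.4 mm height, so this is the hard stop. Releasing.

```bash
python3 -m pendant '[0,0,-0.01,0,0,-0.2,0, 0,0,0,0,0,0,0.3, 0,0,0,0,0,0,0.6, 0,0,0,0,0,0,1, 0,0,0,0,0,0,1, 0,0,0,0,0,0,1, 0,0,0,0,0,0,1]'|tail -c 300; python3 -c "
from h import *
st()"
```

```text
t: 22.92
eef_pos: [0.5589, 0.1765, 0.0932]
eef_rot: [-2.525, -1.869, 0.0]
contact_force: [1.4, 0.1, 0.6]
finger_gap: 0.0736
grasp_force: 0.0
t22.93 p [0.5589 0.1765 0.0932] yaw 1.274 zax [-0.  0. -1.] F [1.4 0.1 0.6] M [-0.06 -0.07 -0.04] gap 0.0736 g 0.0 q6 0.56
```

Lift and swing clear, then look from both cameras.

```bash
python3 -m pendant '[0,0,-0.2,0,0,0,1, 0,0,-0.5,0,0,0,1, 0,0,-0.8,0,0,0,1, 0,0,-0.8,0,0,0,1, 0.6,0,-0.6,0,0,0,1, 0.9,0,-0.2,0,0,0,1, 0.9,0,0,0,0,0,1, 0.9,0,0,0,0,0,1, 0.9,0,0,0,0,0,1, 0.3,0,0,0,0,0,1]'|tail -c 300; python3 -c "
from h import *
st()
a=imaging.grab_frame('scene');b=imaging.grab_frame('top')
f=lambda i,x,y:cv2.resize(i[y:y+60,x:x+80],None,fx=5,fy=5,interpolation=2)
cv2.imwrite('pics/e1.png',np.vstack([np.hstack([f(a,310,195),f(b,198,171)]),np.hstack([cv2.resize(a,(400,300)),cv2.resize(b,(400,300))])]))
ln=lambda n,x0,y0,P:((proj(n,P)-[x0,y0]+.5)*5-.5).round(0).tolist()
for h in(.0034,): print([ln(n,x,y,[[.5593,.1765,.06+h+.026],[.5593+.03,.1765,.06+h],[.5593-.025*-.26,.1765+.024,.06+h+.0525]]) for n,x,y in(('scene',310,195),('top',198,171))])
"
```

```text
t: 24.18
eef_pos: [0.6248, 0.3939, 0.2485]
eef_rot: [-2.523, -1.871, -0.001]
contact_force: [0.3, -0.1, -0.7]
finger_gap: 0.088
grasp_force: 0.0
t24.18 p [0.6248 0.3939 0.2485] yaw 1.276 zax [ 0.  0. -1.] F [ 0.3 -0.1 -0.7] M [-0.1  -0.07 -0.03] gap 0.0880 g 0.0 q6 0.82
[[[181.0, 97.0], [171.0, 165.0], [225.0, 69.0]], [[154.0, 176.0], [161.0, 127.0], [103.0, 161.0]]]
```

View pics/e1.png

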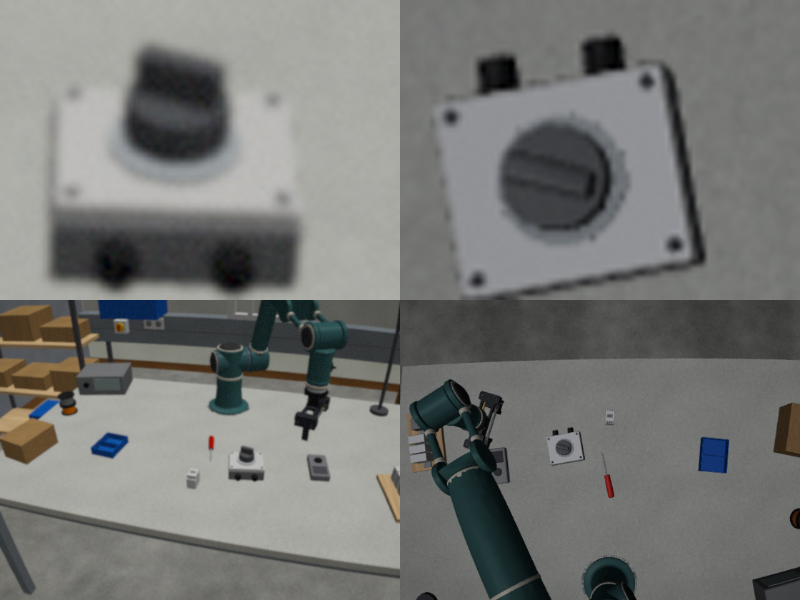

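In the top crop the cap sits level and concentric on the flange at (555,175), low on the flange in the scene crop. Its bar is at about 75°, which matches the stop. The other objects look undisturbed and the gripper is clear.

```bash
python3 -c "
from cell import bot
print(bot.job_done())"
```

```text
the job is handed in; nothing more can be done
None
```

The cap is on the connector, screwed clockwise about 89° to its hard stop (torque 0.58 N m, about 3.4 mm above the flange) and released, and the job was handed in after about 24 s; the other items look unmoved in the final pictures.

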